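# Set the egg steamer's slider and open its door

## Task

Get the egg steamer ready for loading: slide the black grip on its top along the track until its centre line is in line with the tall pointed clip (not the low round one), and swing the steamer's glass door wide open by its handle. Leave the jar, the cutting board and the egg cup where they stand.

Things in the scene. Friction and masses are not known exactly. Their poses are not given: they have to be found in the camera images.
- steamer: Silver box-shaped egg steamer, fixed, 190 mm deep (x) x 260 wide (y) x 170 high. Origin: centre of its underside; x points from the front (door, towards the robot) to the back, y to its left, z up. The slider track runs along y on the top, at x = -17 mm. A knurled knob (40 mm diameter, 18 mm proud) low on the front at y = -86 mm is not needed.
- slider (a joint): Position of the slider grip along its track in m, 0 to 0.14, growing towards the steamer's +y; 0.07 is the middle of the steamer. It stays where it is left; about 2 N moves it.
- slider_top (a point): Centre of the top of the slider grip, a black upright bar 60 mm long (steamer's x), 18 mm wide (y), its top 36 mm above the steamer's top (z = 206 mm), with a thin white centre line along its length. Can be pinched across its 18 mm width from above; free on both sides.
- tall_clip: Tall pointed black clip, the target mark: 14 mm wide (y), base 24 deep (x), 52 high, fixed on the strip behind the track, 62 mm behind the track's centre line (20 mm clear of the grip's rear end). Origin: centre of its underside, 3 mm above the steamer's top; axes as the steamer's. It may be on either half of the track.
- low_clip: Low round black clip, a disc of 26 mm diameter, 12 mm high, on the same strip on the other half of the track; not the target. Origin: centre of its underside, axes as the steamer's.
- door (a joint): Opening angle of the steamer's door in rad: 0 closed, up to 1.75; the door swings towards the robot and to the left (clockwise from above). It stays where it is left; about 1 N at the handle moves it.
- door_handle (a point): Top end of the door's handle, an upright round black bar, 14 mm diameter, 95 mm long, its axis 40 mm out from the door's face (33 mm gap). The point lies on the bar's axis at z = 170 mm; the upper 55 mm of the bar stand free above the upper of two brackets (bracket top at z = 115 mm). Can be pinched from above.
- door_hinge (a point): Point on the door's upright hinge axis, at the left front edge of the steamer, at z = 170 mm. The handle bar is 143 mm from this axis. Door panel 155 mm wide, 142 high, 12 thick, lower edge 20 mm above the counter.
- jar: Glass jar with steel screw cap, 76 mm diameter, 120 mm high, to the right of the steamer. Origin: centre of its underside. Bystander.
- board: Small wooden cutting board lying flat, 200 x 130 x 16 mm, to the left. Origin: centre of its underside. Bystander.
- egg_cup: Grey silicone egg cup, 52 mm diameter, 60 mm high, standing on the board. Origin: centre of its underside, z up. Bystander.

How it is judged (in metres and radians):
At the end, for the whole second after the job is handed in: The centre line of the slider grip is within 7 mm of the tall clip's centre along the track, the door is open by at least 1.1 rad (63 degrees), and both are at rest (y of slider_top in the frame of tall_clip between -0.007 and 0.007 m and value of joint door above 1.1 rad and velocity of joint slider between -0.01 and 0.01 m/s and velocity of joint door between -0.05 and 0.05 rad/s); the robot touches nothing.
It fails at once if the jar, board or egg cup is shifted by more than 30 mm (distance of any of jar, board, egg_cup from where it was at the start of the episode above 0.03 m).
It fails at once if the jar or egg cup is tipped over (angle between any of jar, egg_cup's own z axis and vertical above 0.5 rad).
It also fails if it takes over 45 s, if anything falls off the work surface, if the arm or the gripper's body presses on something with over 40 N, if the wrist force passes 120 N, or if a joint passes its speed limit or range.

## Robot

A 7-joint arm with a two-finger parallel gripper is mounted at the origin on the work surface. World frame = base frame: x ahead of the robot, y to its left, z up, the work surface at z = 0. Lengths are in m, angles in degrees, forces in N, time in s.
With the tool pointing down it reaches from about 0.4 to 0.85 m from the base axis. Payload 6.9 kg.
Tool frame: the origin (TCP) lies on the centre line of the jaws, within the pads' length; the fingertips stand 17 mm ahead of it and the grasp point (between the pads) lies 2 mm behind it (manip.tip_reach is the distance from the TCP to the fingertips, in m); z points along the fingers, y is the line along which they close (so a half turn about z gives the same grasp; the last joint's range is limited). The gripper opens to 85 mm and grips with 20 to 120 N. Pads are 22 mm wide; open, the fingers measure 114 mm over their backs; the gripper's body (76 mm by 85 mm) begins 54 mm behind the grasp point. The pads swing forward as they close: fully open they stand 13 mm farther back than shut.
Start: joints at [72.107, 29.078, -13.613, 85.955, 7.202, 65.827, -8.869], TCP at [0.254, -0.571, 0.248] pointing down, gripper open.
Joint ranges: [-176.47, 176.47], [-13.61, 117.27], [-81.72, 77.17], [0.22, 143.17], [-87.28, 267.28], [10, 112.55], [-165.47, 165.47]. Speed limits (degrees/s): [136.94, 136.94, 180, 180, 180, 180, 180].

## Interface

Orientations are given as a 3x3 rotation matrix whose columns are the frame's x, y, z axes.
In Python, from station import manip, optics gives the robot as it stands. The module is installed in compiled form; this text tells all that it offers.
- The arm moves only by the tool jog_arm, never from a script. Its argument "plan" is a list of rows, each a list of 5 numbers: the closure, from -1 (fully open) to 1 (shut), then the shift along the tool's x, y, z in cm, then the turn about the tool's z in rad. In form: [[fingers, tx, ty, tz, spin], ...]. A call has 1 to 5 rows; each row is the pose to reach, as a shift and turn from the pose commanded when the call began, along the tool's axes at that moment; what a row does not reach only later rows make up. A row lasts 1/8 s, in which the tool goes at most 62.5 mm and 10.7 degrees, less where a joint would pass 70% of its speed; a pose out of reach is approached as far as the arm can. A call with a gripper value outside its range is refused whole. The fingers move at their own pace and stop on an object; "newtons" is the grip in N (left out, the last holds). Time passes only in rows, so rows that repeat a pose let the fingers close. It gives the time, the measured TCP pose, the force, the opening and the grip force at its end, in the units of the state.
- manip.observe(): the state, without advancing time (a new reading comes with each control period).
- optics.snapshot(name): name is "side" or "top" or "wrist"; returns a dict with "img" (384x512x3 uint8, blue, green, red), "z_map" (384x512 float32, m along the optical axis (not along the pixel's ray), 0 where there is no reading), "mtx" (3x3 intrinsics, pixels), "R" (3x3) and "t" (3): a world point X has camera coordinates R X + t; the wrist camera has in their place "tool_from_camera" (4x4, takes a point from camera to tool coordinates, whose origin is the TCP and whose axes are the flange's). Camera axes: x right, y down, z forward; pixel columns grow to the right and rows downward; lengths in m; the calibration is good to about 2 mm. The wrist camera is an equidistant fisheye: a pixel r from the principal point sees the ray r / f radians off the axis. A picture is of the moment at which its call begins: read the wrist's pose just before it.
- manip.finish_job(): hands the job in; it is judged then, once.
The state is a dict: "t": time; "qpos": joint angles; "qvel": joint speeds; "tau": joint torques, N m; "eef_pos": TCP position; "orientation": TCP orientation; "ft_force": force on the tool from outside, world axes, zero at the start; "torque": the same for the moment, N m; "finger_gap": finger opening in m; "gripper_force": force on a finger pad.
Only numpy, scipy, OpenCV 4.12 (cv2) and the standard library are available. Lean on these libraries where they do the work, as an engineer would, in place of code of your own. Each camera call takes 0.05 s, during which the arm holds its last target. There are 200 camera calls.

## Working session

There is one attempt and no reset: what is moved stays moved. The work goes in short steps, Python scripts to look and compute and a tool call to move; the robot and the scene stay as the last step left them, time stands still between calls to the robot, and variables do not carry over. Pictures are saved under pics/ and viewed, at most 10 in all, crops included, and the job is handed in when it is done.

Besides the shell and the picture viewer there is one more tool, called after "Call:" by a JSON object that holds its "method" and its "body", one argument or row to a line. jog_arm: Moves the arm, as the interface text tells. Its arguments: {"type":"object","properties":{"plan":{"type":"array","items":{"type":"array","items":{"type":"number"}}},"newtons":{"type":"number"}},"required":["plan"]}

```bash
mkdir -p pics; python3 - <<'E'
from station import manip, optics
import cv2,numpy as np
s=manip.observe();print(s['t'],s['eef_pos'],s['orientation'],s['finger_gap'])
for n in("top","side"):
    d=optics.snapshot(n);cv2.imwrite(f"pics/{n}0.png",d["img"]);np.savez(f"{n}0.npz",**d)
    print(n,d['mtx'],d['R'],d['t'])
E
```

```text
0.0 [ 0.25330379 -0.5708344   0.24741706] [[ 9.13995036e-01  4.05724563e-01 -8.08020187e-04]
 [ 4.05725361e-01 -9.13993551e-01  1.64910972e-03]
 [-6.94409184e-05 -1.83511238e-03 -9.99998314e-01]] 0.08519893413723813
top [[348.85069594   0.         257.81308728]
 [  0.         348.85069594 184.89188868]
 [  0.           0.           1.        ]] [[-0.02536556 -0.99965408 -0.00695077]
 [-0.99662134  0.02583071 -0.07796582]
 [ 0.07811839  0.00494963 -0.9969318 ]] [0.03793051 0.66841368 1.2041985 ]
side [[382.93368771   0.         251.49961142]
 [  0.         382.93368771 192.69427015]
 [  0.           0.           1.        ]] [[ 0.81272409 -0.58244106  0.01555508]
 [-0.42752511 -0.61427122 -0.66324441]
 [ 0.39585582  0.53238453 -0.7482412 ]] [-0.50484764  0.39085166  0.8720988 ]
```

View pics/top0.png

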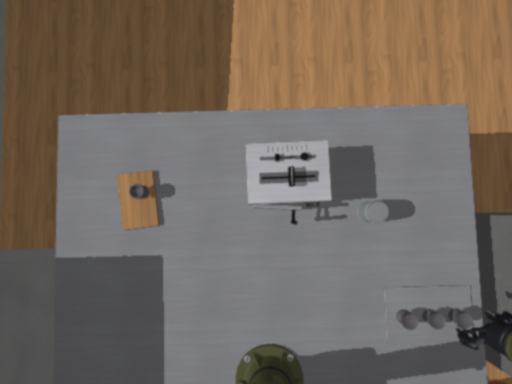

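View pics/side0.png

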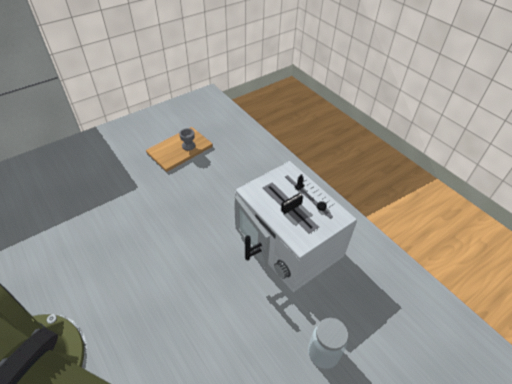

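The top view shows the steamer top at about (246-331, 141-203), the grip at (292,176), the low clip at (305,156), the handle at (294,214), and the jar at (374,211). The side view confirms that the tall pointed clip is the left one (top view 278,157).

```bash
cat > h.py <<'E'
import numpy as np,cv2
def ray(d,uv,z):
    "pixel(s) -> world point on plane z"
    uv=np.atleast_2d(np.float64(uv)); c=np.c_[uv,np.ones(len(uv))]@np.linalg.inv(d['mtx']).T
    R,t=d['R'],d['t']; o=-R.T@t; w=c@R
    return o+w*((z-o[2])/w[:,2])[:,None]
E
python3 - <<'E'
from h import *
d=np.load("top0.npz");im=d['img'];g=im.min(2)
roi=np.zeros_like(g);roi[135:208,240:336]=1
m=((g>170)&(roi>0)).astype(np.uint8)
m=cv2.morphologyEx(m,cv2.MORPH_CLOSE,np.ones((9,9)))
c=max(cv2.findContours(m,0,2)[0],key=cv2.contourArea)
r=cv2.minAreaRect(c);b=cv2.boxPoints(r);print(r);P=ray(d,b,.17);print(P.round(4))
dk=((im.max(2)<60)&(roi>0)).astype(np.uint8)
n,_,st,ce=cv2.connectedComponentsWithStats(dk)
for s,q in zip(st,ce):
  if s[4]>5:print(s,q.round(1))
z=cv2.resize(im[130:230,235:395],None,fx=5,fy=5,interpolation=2);cv2.imwrite("pics/crop0.png",z)
E
```

```text
((268.48193359375, 192.57179260253906), (48.05709457397461, 35.18256759643555), 32.574058532714844)
[[ 0.6296  0.08    0.17  ]
 [ 0.7209  0.0188  0.17  ]
 [ 0.6366 -0.1049  0.17  ]
 [ 0.5465 -0.0434  0.17  ]]
[     0      0    512    384 196335] [255.4 191.5]
[301 153   9   7  40] [304.6 156.1]
[275 155   6   6  23] [277.3 157.3]
[262 168  30  17  83] [280.3 177.2]
[293 169  22  16 107] [299.8 176.2]
[307 203   5   4  14] [308.6 204.3]
[317 203   2   3   6] [317.5 204. ]
```

View pics/crop0.png

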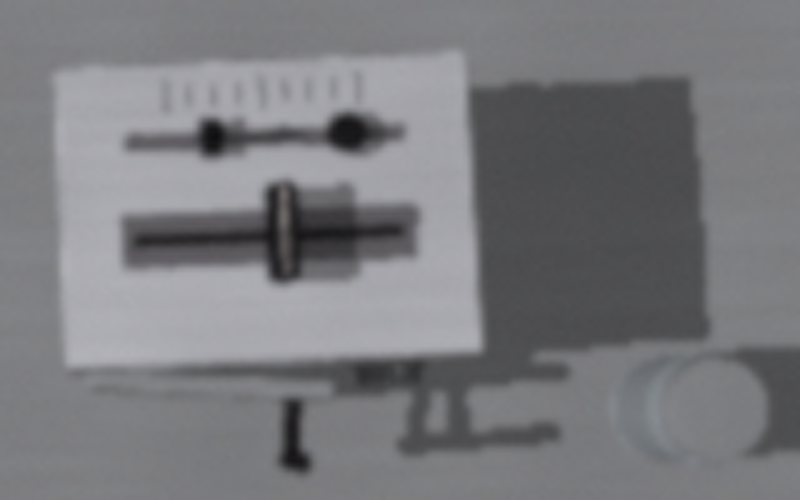

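The crop shows steamer corners at (53,72), (463,53), (482,350), (65,367), the grip centre line at (285,232), the tall clip at (212,136) and the handle end at (295,462).

```bash
python3 - <<'E'
from h import *
d=np.load("top0.npz")
px=lambda *a:(np.array(a,float)+.5)/5-.5+[235,130]
C=ray(d,px((53,72),(463,53),(482,350),(65,367)),.17);print(C.round(4))
c=C.mean(0)
yv=(C[0]+C[3]-C[1]-C[2])[:2];yaw=np.degrees(np.arctan2(-yv[0],yv[1]))
xv=(C[0]+C[1]-C[2]-C[3])[:2];print(c,yaw,np.degrees(np.arctan2(xv[1],xv[0])))
print("len",np.linalg.norm(yv)/2,np.linalg.norm(xv)/2)
a=np.radians(yaw);R=np.array([[np.cos(a),-np.sin(a)],[np.sin(a),np.cos(a)]])
for n,p,z in(("grip",(285,232),.206),("tall",(212,136),.20),("low",(349,132),.185),("handle",(295,462),.17),("track",(270,238),.173)):
    P=ray(d,px(p),z)[0];print(n,P.round(4),(R.T@(P-c)[:2]).round(4))
h=c[:2]+R@[-.095,.13];print("frontleft",h)
print("jar",ray(d,px((715,410)),.12))
s=np.load("side0.npz")
for n,p,z in(("handle",(247,237),.17),("grip",(291,200),.206)):
    P=ray(s,p,z)[0];print("side",n,P.round(4),(R.T@(P-c)[:2]).round(4))
E
python3 -c "
import cv2;im=cv2.imread('pics/side0.png');cv2.imwrite('pics/crop1.png',cv2.resize(im[155:295,220:370],None,fx=4,fy=4,interpolation=2))"
```

```text
[[ 0.7878  0.0564  0.17  ]
 [ 0.793  -0.2014  0.17  ]
 [ 0.6063 -0.2055  0.17  ]
 [ 0.6024  0.0532  0.17  ]]
[ 0.69738548 -0.07431832  0.17      ] 1.0105444456161639 1.1398751803808185
len 0.25827384471106124 0.18608605610775875
grip [ 0.6793 -0.0826  0.206 ] [-0.0182 -0.008 ]
tall [ 0.7398 -0.0407  0.2   ] [0.043  0.0329]
low [ 0.7425 -0.1261  0.185 ] [ 0.0441 -0.0525]
handle [ 0.5402 -0.0874  0.17  ] [-0.1574 -0.0103]
track [ 0.6792 -0.0762  0.173 ] [-0.0183 -0.0016]
frontleft [0.60010752 0.05398601]
jar [[ 0.56527938 -0.36432611  0.12      ]]
side handle [ 0.5382 -0.0929  0.17  ] [-0.1595 -0.0158]
side grip [ 0.6753 -0.0854  0.206 ] [-0.0222 -0.0107]
```

View pics/crop1.png

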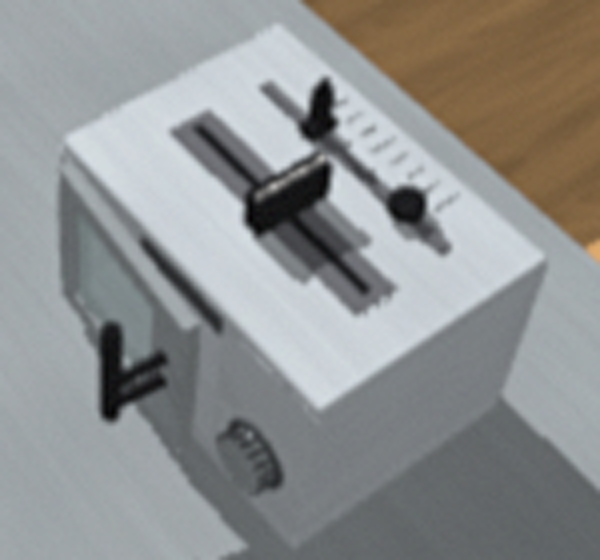

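Call:
{"method": "jog_arm", "body": {
  "plan": [
    [-1,5,-2.3,-1,0.1],
    [-1,10,-4.7,-2,0.2],
    [-1,15,-7,-3,0.3],
    [-1,20,-9.3,-4,0.4],
    [-1,25,-11.6,-5.3,0.4]
  ]
}}

```text
t: 0.72
eef_pos: [0.4358, -0.3621, 0.3012]
orientation: [[1.0, 0.016, -0.001], [0.016, -1.0, 0.001], [-0.001, -0.001, -1.0]]
ft_force: [0.2, -1.0, -0.0]
finger_gap: 0.0854
gripper_force: 0.0
```

Call:
{"method": "jog_arm", "body": {
  "plan": [
    [-1,4.1,-4.6,0,0],
    [-1,8.2,-9.2,0,0],
    [-1,12.3,-13.8,0,0],
    [-1,16.5,-18.4,0,0],
    [-1,20.6,-22.9,0,0]
  ]
}}

```text
t: 1.35
eef_pos: [0.6379, -0.1296, 0.3009]
orientation: [[1.0, 0.018, -0.001], [0.018, -1.0, -0.0], [-0.001, 0.0, -1.0]]
ft_force: [1.2, -0.9, 0.3]
finger_gap: 0.0856
gripper_force: 0.0
```

Call:
{"method": "jog_arm", "body": {
  "plan": [
    [-1,4.1,-4.6,0,0],
    [-1,4.1,-4.6,0,0],
    [-1,4.1,-4.6,0,0]
  ]
}}

```text
t: 1.72
eef_pos: [0.6769, -0.0845, 0.3004]
orientation: [[1.0, 0.018, -0.002], [0.018, -1.0, -0.001], [-0.002, 0.001, -1.0]]
ft_force: [-0.2, 0.0, 0.2]
finger_gap: 0.0856
gripper_force: 0.0
```

```bash
python3 - <<'E'
from station import manip, optics
from h import *
s=manip.observe();print(s['t'],s['eef_pos'],s['orientation'][0])
d=optics.snapshot("wrist");cv2.imwrite("pics/w1.png",d["img"]);np.savez("w1.npz",p=s['eef_pos'],O=s['orientation'],**d)
print(d['mtx'],d['tool_from_camera'])
E
```

```text
1.725 [ 0.67685271 -0.08454159  0.30043087] [ 0.99983255  0.01822867 -0.00160645]
[[297.31863964   0.         260.17342687]
 [  0.         297.31863964 192.85517104]
 [  0.           0.           1.        ]] [[-5.80650904e-04 -9.47600782e-01 -3.19456446e-01  8.12019598e-02]
 [ 9.99999562e-01 -3.15599575e-04 -8.81460522e-04 -8.47169332e-05]
 [ 7.34452362e-04 -3.19456818e-01  9.47600550e-01 -1.25757890e-01]
 [ 0.00000000e+00  0.00000000e+00  0.00000000e+00  1.00000000e+00]]
```

View pics/w1.png

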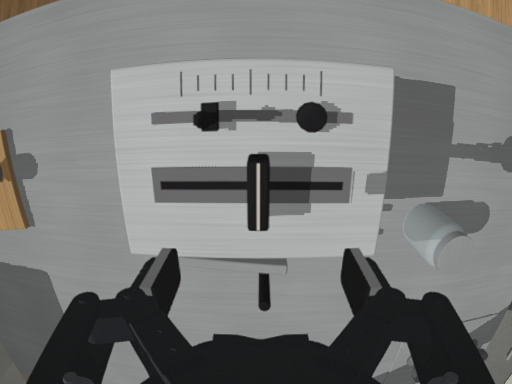

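The wrist view shows the grip's white line along u=258 (v 160-227), the tall clip at about (209,117), the low clip at (312,117), and the handle bar at (264,273-308). The top is at the lower end.

```bash
cat >> h.py <<'E'
def wray(d,uv,z):
    uv=np.atleast_2d(np.float64(uv));K=d['mtx'];T=d['tool_from_camera']
    a=(uv-[K[0,2],K[1,2]])/K[0,0];r=np.linalg.norm(a,axis=1,keepdims=True)+1e-9
    c=np.c_[a/r*np.sin(r),np.cos(r)]
    o=d['p']+d['O']@T[:3,3];w=c@(d['O']@T[:3,:3]).T
    return o+w*((z-o[2])/w[:,2])[:,None]
E
python3 - <<'E'
from h import *
d=np.load("w1.npz");im=d['img']
C=wray(d,[(112,71),(393,69),(375,255),(132,257)],.17);print(C.round(4))
c=C.mean(0);yv=(C[0]+C[3]-C[1]-C[2])[:2];a=np.arctan2(-yv[0],yv[1]);print(c,np.degrees(a),np.linalg.norm(C[0]-C[1]))
R=np.array([[np.cos(a),-np.sin(a)],[np.sin(a),np.cos(a)]])
for n,p,z in(("g0",(258,160),.206),("g1",(258,227),.206),("tallfrontL",(201,129),.173),("tallfrontR",(219,129),.173),("tip",(199,117),.225),("tall",(209,117),.19),("low",(312,117),.185),("handle",(264.5,305),.17),("doorR",(286,270),.162),("doorL",(178,258),.162)):
    P=wray(d,p,z)[0];print(n,P.round(4),(R.T@(P-c)[:2]).round(4))
cv2.imwrite("pics/w1c.png",np.hstack([cv2.resize(im[95:145,180:240],None,fx=6.5,fy=6.5),cv2.resize(im[265:315,235:295],None,fx=6.5,fy=6.5)]))
E
```

```text
[[ 0.7865  0.0529  0.17  ]
 [ 0.7909 -0.2015  0.17  ]
 [ 0.6046 -0.2064  0.17  ]
 [ 0.5964  0.0517  0.17  ]]
[ 0.69459936 -0.07579693  0.17      ] 1.3963881070061597 0.2544323793994477
g0 [ 0.7099 -0.0821  0.206 ] [ 0.0151 -0.0066]
g1 [ 0.6542 -0.0829  0.206 ] [-0.0406 -0.0061]
tallfrontL [ 0.7296 -0.0324  0.173 ] [0.0361 0.0425]
tallfrontR [ 0.7295 -0.0481  0.173 ] [0.0356 0.0268]
tip [ 0.7438 -0.0415  0.225 ] [0.05   0.0331]
tall [ 0.7412 -0.0425  0.19  ] [0.0474 0.0322]
low [ 0.7423 -0.1252  0.185 ] [ 0.0465 -0.0506]
handle [ 0.5409 -0.0915  0.17  ] [-0.154  -0.0119]
doorR [ 0.5831 -0.1133  0.162 ] [-0.1123 -0.0347]
doorL [0.5942 0.0014 0.162 ] [-0.0984  0.0797]
```

View pics/w1c.png

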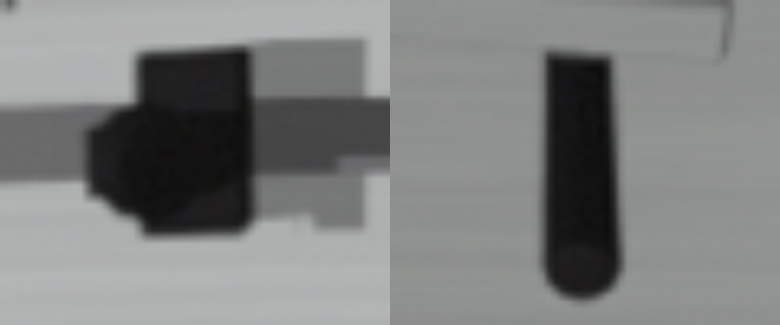

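Call:
{"method": "jog_arm", "body": {
  "plan": [
    [-1,0.3,-0.2,4,0],
    [-1,0.3,-0.2,8,0],
    [-1,0.3,-0.2,10,0],
    [-1,0.3,-0.2,10.3,0],
    [0.3,0.3,-0.2,10.3,0]
  ],
  "newtons": 25
}}

```text
t: 2.4
eef_pos: [0.6801, -0.0836, 0.1993]
orientation: [[1.0, 0.016, 0.001], [0.016, -1.0, -0.0], [0.001, 0.0, -1.0]]
ft_force: [0.3, 0.0, -0.2]
finger_gap: 0.0699
gripper_force: 0.0
```

Call:
{"method": "jog_arm", "body": {
  "plan": [
    [1,0,0,0,0],
    [1,0,0,0,0],
    [1,0,0,0,0],
    [1,0,0,0,0],
    [1,0,0,0,0]
  ]
}}

```text
t: 3.02
eef_pos: [0.6802, -0.0824, 0.199]
orientation: [[1.0, 0.018, 0.001], [0.018, -1.0, -0.0], [0.001, 0.0, -1.0]]
ft_force: [-1.9, -0.0, 5.1]
finger_gap: 0.0172
gripper_force: 28.1
```

Gripped at y ≈ -0.0824. Slide +40 mm.

Call:
{"method": "jog_arm", "body": {
  "plan": [
    [1,0,-1,0,0],
    [1,0,-2,0,0],
    [1,0,-3,0,0],
    [1,0,-4,0,0],
    [1,0,-4,0,0]
  ]
}}

```text
t: 3.65
eef_pos: [0.6796, -0.0411, 0.199]
orientation: [[1.0, 0.019, 0.001], [0.019, -1.0, 0.001], [0.001, -0.001, -1.0]]
ft_force: [-1.0, 1.8, 6.3]
finger_gap: 0.0177
gripper_force: 28.3
```

Call:
{"method": "jog_arm", "body": {
  "plan": [
    [1,0,0,0,0],
    [-0.3,0,0,0,0],
    [-0.5,0,0,0,0],
    [-0.5,0,0,0,0],
    [-0.5,0,0,-3,0]
  ]
}}

```text
t: 4.28
eef_pos: [0.6779, -0.0426, 0.2259]
orientation: [[1.0, 0.018, -0.006], [0.018, -1.0, 0.0], [-0.006, -0.0, -1.0]]
ft_force: [0.6, -0.6, 0.7]
finger_gap: 0.0639
gripper_force: 0.0
```

Call:
{"method": "jog_arm", "body": {
  "plan": [
    [-0.5,0,0,-4,0],
    [-0.5,0,0,-7,0],
    [-0.5,-2,0,-7,0],
    [-0.5,-2,0,-7,0]
  ]
}}

```text
t: 4.78
eef_pos: [0.6586, -0.043, 0.2989]
orientation: [[1.0, 0.018, 0.0], [0.018, -1.0, -0.0], [0.0, 0.0, -1.0]]
ft_force: [1.1, -0.3, -0.2]
finger_gap: 0.0641
gripper_force: 0.0
```

```bash
python3 - <<'E'
from station import manip, optics
from h import *
s=manip.observe();print(s['t'],s['eef_pos'],s['qpos'],s['finger_gap'])
d=optics.snapshot("wrist");cv2.imwrite("pics/w2.png",d["img"]);np.savez("w2.npz",p=s['eef_pos'],O=s['orientation'],**d)
E
```

```text
4.775 [ 0.65864724 -0.04298946  0.29891689] [  9.79721024  30.67312176 -14.69594082  75.07365803   7.71630138
  75.19507334 -93.88985838] 0.06408558445912156
```

View pics/w2.png

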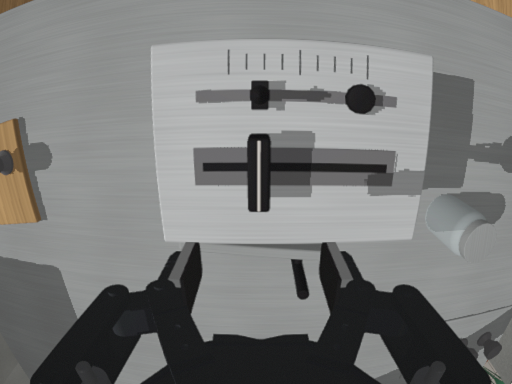

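Grip line (u≈259) and tall clip (u≈260) are aligned, and the handle top is at about (304,294). Next I'll work out the door path.

```bash
python3 - <<'E'
from h import *
d=np.load("w2.npz");print("handle",wray(d,(304,294),.17), "grip",wray(d,[(259,140),(259,211)],.206),"clip",wray(d,(260.5,108),.175))
H=np.array([.5965,.042]);P0=np.array([.5395,-.091]);v=P0-H
cur=d['p'][:2];yaw=np.radians(1.05)
tool=lambda w,y:np.array([np.cos(y)*w[0]+np.sin(y)*w[1],np.sin(y)*w[0]-np.cos(y)*w[1]])*100
print("to handle",tool(P0-cur,yaw))
N=20;tot=1.25;sp=.65
pos=lambda k:H+np.array([[np.cos(k),np.sin(k)],[-np.sin(k),np.cos(k)]])@v
for b in range(0,N,5):
    y=yaw-sp*b/N
    for k in range(b+1,b+6):print(tool(pos(tot*k/N)-pos(tot*b/N),y).round(1),round(sp*(k-b)/N,2),pos(tot*k/N).round(3))
E
```

```text
handle [[ 0.5398962  -0.09194832  0.17      ]] grip [[ 0.70738473 -0.04103851  0.206     ]
 [ 0.65094501 -0.04193311  0.206     ]] clip [[ 0.7299449  -0.04178389  0.175     ]]
to handle [-12.00070242   4.58191173]
[-0.8 -0.4] 0.03 [ 0.531 -0.087]
[-1.6 -0.8] 0.07 [ 0.523 -0.083]
[-2.4 -1.3] 0.1 [ 0.516 -0.078]
[-3.1 -1.9] 0.13 [ 0.508 -0.073]
[-3.8 -2.5] 0.16 [ 0.501 -0.067]
[-0.7 -0.5] 0.03 [ 0.495 -0.061]
[-1.5 -1.1] 0.07 [ 0.489 -0.054]
[-2.1 -1.7] 0.1 [ 0.483 -0.047]
[-2.8 -2.3] 0.13 [ 0.477 -0.04 ]
[-3.4 -3. ] 0.16 [ 0.472 -0.033]
[-0.7 -0.6] 0.03 [ 0.468 -0.025]
[-1.3 -1.3] 0.07 [ 0.464 -0.016]
[-1.9 -2. ] 0.1 [ 0.461 -0.008]
[-2.4 -2.7] 0.13 [0.458 0.   ]
[-2.9 -3.5] 0.16 [0.456 0.009]
[-0.6 -0.7] 0.03 [0.454 0.018]
[-1.1 -1.5] 0.07 [0.453 0.027]
[-1.5 -2.2] 0.1 [0.452 0.036]
[-2. -3.] 0.13 [0.452 0.045]
[-2.3 -3.9] 0.16 [0.452 0.054]
```

Call:
{"method": "jog_arm", "body": {
  "plan": [
    [-0.5,-5,1.9,0,0],
    [-0.5,-10,3.8,0,0],
    [-0.5,-12,4.6,0,0],
    [-0.5,-12,4.6,3,0],
    [-0.5,-12,4.6,6,0]
  ]
}}

```text
t: 5.45
eef_pos: [0.5406, -0.0913, 0.2377]
orientation: [[1.0, 0.017, 0.001], [0.017, -1.0, -0.0], [0.001, 0.0, -1.0]]
ft_force: [-0.4, -0.5, 0.0]
finger_gap: 0.0638
gripper_force: 0.0
```

Call:
{"method": "jog_arm", "body": {
  "plan": [
    [-0.5,0,0,3,0],
    [-0.5,0,0,6,0],
    [-0.5,0,0,8,0],
    [-0.5,0,0,9,0],
    [-0.5,0,0,9,0]
  ]
}}

```text
t: 6.08
eef_pos: [0.5402, -0.0908, 0.1477]
orientation: [[1.0, 0.018, -0.001], [0.018, -1.0, 0.0], [-0.001, -0.0, -1.0]]
ft_force: [0.9, 0.9, 0.4]
finger_gap: 0.0639
gripper_force: 0.0
```

Call:
{"method": "jog_arm", "body": {
  "plan": [
    [1,0,0,0,0],
    [1,0,0,0,0],
    [1,0,0,0,0],
    [1,0,0,0,0],
    [1,0,0,0,0]
  ],
  "newtons": 30
}}

```text
t: 6.7
eef_pos: [0.5405, -0.0913, 0.149]
orientation: [[1.0, 0.017, 0.001], [0.017, -1.0, -0.001], [0.001, 0.001, -1.0]]
ft_force: [-0.5, -1.2, 6.2]
finger_gap: 0.013
gripper_force: 29.4
```

Bar gripped (13 mm gap). Swing the first quarter.

Call:
{"method": "jog_arm", "body": {
  "plan": [
    [1,-0.8,-0.4,0,0.03],
    [1,-1.6,-0.8,0,0.07],
    [1,-2.4,-1.3,0,0.1],
    [1,-3.1,-1.9,0,0.13],
    [1,-3.8,-2.5,0,0.16]
  ]
}}

```text
t: 7.32
eef_pos: [0.5014, -0.0676, 0.1489]
orientation: [[0.989, -0.145, 0.001], [-0.145, -0.989, -0.002], [0.001, 0.001, -1.0]]
ft_force: [-0.9, -3.3, 8.2]
finger_gap: 0.0133
gripper_force: 29.9
```

Call:
{"method": "jog_arm", "body": {
  "plan": [
    [1,-0.7,-0.5,0,0.03],
    [1,-1.5,-1.1,0,0.07],
    [1,-2.1,-1.7,0,0.1],
    [1,-2.8,-2.3,0,0.13],
    [1,-3.4,-3.0,0,0.16]
  ]
}}

```text
t: 7.95
eef_pos: [0.4715, -0.0329, 0.1489]
orientation: [[0.954, -0.301, -0.0], [-0.301, -0.954, -0.001], [0.0, 0.001, -1.0]]
ft_force: [-3.2, -4.6, 10.1]
finger_gap: 0.0132
gripper_force: 30.1
```

Call:
{"method": "jog_arm", "body": {
  "plan": [
    [1,-0.7,-0.6,0,0.03],
    [1,-1.3,-1.3,0,0.07],
    [1,-1.9,-2.0,0,0.1],
    [1,-2.4,-2.7,0,0.13],
    [1,-2.9,-3.5,0,0.16]
  ]
}}

```text
t: 8.57
eef_pos: [0.4539, 0.0095, 0.1488]
orientation: [[0.894, -0.449, -0.001], [-0.449, -0.894, -0.001], [-0.0, 0.001, -1.0]]
ft_force: [-2.5, -2.3, 11.8]
finger_gap: 0.0132
gripper_force: 30.3
```

Call:
{"method": "jog_arm", "body": {
  "plan": [
    [1,-0.6,-0.7,0,0.03],
    [1,-1.1,-1.5,0,0.07],
    [1,-1.5,-2.2,0,0.1],
    [1,-2.0,-3.0,0,0.13],
    [1,-2.3,-3.9,0,0.16]
  ]
}}

```text
t: 9.2
eef_pos: [0.4507, 0.0552, 0.1488]
orientation: [[0.811, -0.585, -0.001], [-0.585, -0.811, -0.0], [-0.001, 0.001, -1.0]]
ft_force: [-4.7, -2.6, 12.1]
finger_gap: 0.0134
gripper_force: 30.4
```

Call:
{"method": "jog_arm", "body": {
  "plan": [
    [1,0,0,0,0],
    [0.4,0,0,0,0],
    [0.4,0,0,0,0],
    [0.4,0,0,0,0],
    [0.4,0,0,-2,0]
  ]
}}

```text
t: 9.82
eef_pos: [0.4509, 0.055, 0.1674]
orientation: [[0.813, -0.583, -0.003], [-0.583, -0.813, -0.0], [-0.002, 0.002, -1.0]]
ft_force: [-0.1, -0.4, 0.8]
finger_gap: 0.0252
gripper_force: 0.0
```

Call:
{"method": "jog_arm", "body": {
  "plan": [
    [0.4,0,0,-3,0],
    [0.4,0,0,-7,0],
    [0.4,0,0,-11,0],
    [0.4,0,0,-14,0],
    [0.4,0,0,-14,0]
  ]
}}

```text
t: 10.45
eef_pos: [0.4528, 0.0553, 0.3102]
orientation: [[0.812, -0.583, 0.004], [-0.583, -0.812, 0.001], [0.003, -0.003, -1.0]]
ft_force: [-0.4, -0.9, -0.4]
finger_gap: 0.0253
gripper_force: 0.0
```

```bash
python3 - <<'E'
from station import manip, optics
from h import *
s=manip.observe();print(s['t'],s['eef_pos'],s['ft_force'],s['finger_gap'])
cv2.imwrite("pics/f.png",np.hstack([optics.snapshot("top")["img"][110:300,230:400],optics.snapshot("side")["img"][110:300,200:400],cv2.resize(optics.snapshot("wrist")["img"],(253,190))]))
E
```

```text
10.45 [0.45280841 0.05532935 0.31022142] [-0.40792063 -0.89742548 -0.3725756 ] 0.025347609218151906
```

View pics/f.png

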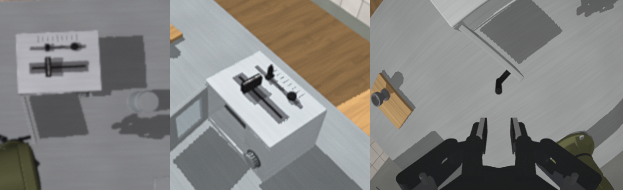

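The door stands wide open (about 75-80°), the slider is in line with the tall clip, and the gripper is clear of everything.

```bash
python3 -c "
from station import manip
print(manip.finish_job())"
```

```text
the job is handed in; nothing more can be done
None
```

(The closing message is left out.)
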